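# Gauge turned toy wheels through the pin gate into the catch drawer

### The arm

A 7-joint arm with a two-finger parallel gripper is mounted at the origin on the work surface. World frame = base frame: x ahead of the robot, y to its left, z up, the work surface at z = 0. Lengths are in m, angles in rad, forces in N, time in s.
With the tool pointing down it reaches from about 0.4 to 0.875 m from the base axis. Payload 19.3 kg.
Tool frame: the origin (TCP) lies at the very end of the fingers, on their centre line; the grasp point (between the pads) lies 19 mm behind it; z points along the fingers, y is the line along which they close (so a half turn about z gives the same grasp; the last joint's range is limited). The gripper opens to 85 mm and grips with 20 to 120 N. Pads are 22 mm wide; open, the fingers measure 114 mm over their backs; the gripper's body (76 mm by 85 mm) begins 54 mm behind the grasp point. The pads swing forward as they close: fully open they stand 13 mm farther back than shut.
Start: joints at [-1.296, 0.521, -0.036, 1.599, 0.021, 1.021, -0.113], TCP at [0.211, 0.588, 0.231] pointing down, gripper open.
Joint ranges: [-2.91, 2.91], [-0.3, 2.13], [-1.5, 1.42], [0.17, 2.43], [-1.26, 4.41], [0.16, 1.93], [-2.52, 2.52]. Speed limits (rad/s): [1.89, 1.89, 2.39, 2.39, 3.01, 3.01, 3.01].

### API

Orientations are given as [roll, pitch, yaw] about the fixed x, y, z axes, in that order (R = Rz(yaw) Ry(pitch) Rx(roll)).
In Python, from workcell import monitor, viewer, bot gives the robot as it stands.
- The arm moves only by the tool move_arm, never from a script. Its arguments are lists of equal length, an entry for each row: "gripper": the opening, from 0 (shut) to 1 (fully open); "linear": the shift along the tool's x, y, z in cm, a list of three; "twist": the turn about the tool's z in degrees. A call has 1 to 8 rows; each row shifts and turns the commanded pose from where the row before left it, along the tool's axes as they then stand; what a row does not reach is not made up. A row lasts 1/10 s, in which the tool goes at most 50 mm and 8.59 degrees, less where a joint would pass 70% of its speed; a pose out of reach is approached as far as the arm can. A call with a gripper value outside its range is refused whole. The fingers move at their own pace and stop on an object; "squeeze" is the grip in N (left out, the last holds). Time passes only in rows, so rows that do not move let the fingers close. It gives the time, the measured TCP pose, the force, the opening and the grip force at its end, in the units of the state.
- monitor.observe(): the state, without advancing time (a new reading comes with each control period).
- viewer.grab_frame(name): name is "side" or "top" or "wrist"; returns a dict with "img" (420x560x3 uint8, red, green, blue), "K" (3x3 intrinsics, pixels), "eye" and "rotation" of the camera in the world. Camera axes: x right, y up, looking along -z (the intrinsics and any distortion apply to the point x, -y, -z); pixel columns grow to the right and rows downward; lengths in m; the calibration is good to about 2 mm. A picture is of the moment at which its call begins. There is no depth.
- bot.job_done(): hands the job in; it is judged then, once.
The state is a dict: "clock": time; "qpos": joint angles; "qd": joint speeds; "joint_efforts": joint torques, N m; "position": TCP position; "tool_rot": TCP orientation; "force": force on the tool from outside, world axes, zero at the start; "moment": the same for the moment, N m; "grip_width": finger opening in m; "finger_force": force on a finger pad.
Only numpy, scipy, OpenCV 4.12 (cv2) and the standard library are available. Lean on these libraries where they do the work, as an engineer would, in place of code of your own. Each camera call takes 0.05 s, during which the arm holds its last target. There are 200 camera calls.

### The job

Pass the three pale wooden toy wheels on the grey gauging tray through the gauge: with the fingertips, push them one at a time between the two steel pins so that each drops through the slot into the drawer below before the next follows. Slide them flat along the deck, never pick one up, and leave the dark knob and the things lying beside the tray undisturbed.

Things in the scene. Friction and masses are not known exactly. Their poses are not given: they have to be found in the camera images.
- tray: Gauging tray fixed to the bench: plywood box 330 (x) by 270 mm (y) with a flat grey deck at z = 75 mm. Origin on the bench; +x is the way towards gate and slot, z up. Edge boards stand 22 mm above the deck, inner faces at x = -172 and 142, y = +-127 mm. Two dark funnel fences, 22 mm high, 10 mm thick, run from (-12, +-127) to (56, +-36) mm (centrelines), ending at the pins.
- gate (a point): Middle of the gate, at deck height, at (60, 0, 75) mm in the tray's frame; axes as the tray's. The gate is two steel gauge pins, 12 mm in diameter and 30 mm high, with 44 mm clear between them (pin centres at y = +-28 mm).
- slot (a point): Middle of the open slot in the deck, at deck height, 41 mm past the gate, at (101, 0, 75) mm in the tray's frame; axes as the tray's. The deck ends 8 mm past the pins' centres, at x = 68 mm; the slot is open from there to 134 mm, 52 mm wide, with 22 mm fences at its sides. A wheel tips in once its centre is past the deck's end.
- drawer (a point): Middle of the inner floor of the closed catch drawer under the slot, at (94, 0, 5) mm in the tray's frame; axes as the tray's. Inside it is 100 mm (x) by 112 mm (y), its rim at z = 50 mm. It need not be touched.
- wheel_a: Turned beech toy wheel lying flat on the deck: disc 40 mm in diameter, 14 mm thick, about 13 g, small dark axle hole. Origin at the centre of its underside, z along its axle. It slides with some friction and stops when no longer pushed. Three alike lie clear of each other behind the gate, one near the tray's centreline, one 54 to 70 mm to either side.
- wheel_b: Turned beech toy wheel lying flat on the deck: disc 40 mm in diameter, 14 mm thick, about 13 g, small dark axle hole. Origin at the centre of its underside, z along its axle. It slides with some friction and stops when no longer pushed. Three alike lie clear of each other behind the gate, one near the tray's centreline, one 54 to 70 mm to either side.
- wheel_c: Turned beech toy wheel lying flat on the deck: disc 40 mm in diameter, 14 mm thick, about 13 g, small dark axle hole. Origin at the centre of its underside, z along its axle. It slides with some friction and stops when no longer pushed. Three alike lie clear of each other behind the gate, one near the tray's centreline, one 54 to 70 mm to either side.
- knob: Loose bystander, not part of the work. Dark turned drawer knob, 33 mm in diameter, 38 mm tall, standing on the deck near the tray's back board (x about -150 mm in the tray's frame). Origin at the centre of its foot.
- wax_tin: Loose bystander, not part of the work. Round tin with a yellow label, 72 mm in diameter, 60 mm tall, on the bench beside the tray. Origin at the centre of its underside.
- caliper: Loose bystander, not part of the work. Steel sliding caliper lying flat on the bench beside the tray, 200 mm long along its x, 14 mm high. Origin at its underside.
- gouge: Loose bystander, not part of the work. Turning gouge with a blue handle and steel shank lying on the bench beside the tray, 405 mm long along its x, 31 mm high. Origin at its underside, mid-length.
Not all that is in view belongs to the job. What is shaped like the wheel_b but green or yellow is not meant.

How it is judged:
On the way, in this order (a step that is already met when the one before it is completed fails the run):
1. one wheel has gone through the gate and slot into the drawer (((z of wheel_a in the frame of tray below 0.055 m and x of wheel_a in the frame of tray between 0.042 and 0.148 m and y of wheel_a in the frame of tray between -0.06 and 0.06 m) or (z of wheel_b in the frame of tray below 0.055 m and x of wheel_b in the frame of tray between 0.042 and 0.148 m and y of wheel_b in the frame of tray between -0.06 and 0.06 m) or (z of wheel_c in the frame of tray below 0.055 m and x of wheel_c in the frame of tray between 0.042 and 0.148 m and y of wheel_c in the frame of tray between -0.06 and 0.06 m))), for 0.2 s.
2. a second wheel has followed into the drawer, by itself ((((z of wheel_a in the frame of tray below 0.055 m and x of wheel_a in the frame of tray between 0.042 and 0.148 m and y of wheel_a in the frame of tray between -0.06 and 0.06 m) and (z of wheel_b in the frame of tray below 0.055 m and x of wheel_b in the frame of tray between 0.042 and 0.148 m and y of wheel_b in the frame of tray between -0.06 and 0.06 m)) or ((z of wheel_a in the frame of tray below 0.055 m and x of wheel_a in the frame of tray between 0.042 and 0.148 m and y of wheel_a in the frame of tray between -0.06 and 0.06 m) and (z of wheel_c in the frame of tray below 0.055 m and x of wheel_c in the frame of tray between 0.042 and 0.148 m and y of wheel_c in the frame of tray between -0.06 and 0.06 m)) or ((z of wheel_b in the frame of tray below 0.055 m and x of wheel_b in the frame of tray between 0.042 and 0.148 m and y of wheel_b in the frame of tray between -0.06 and 0.06 m) and (z of wheel_c in the frame of tray below 0.055 m and x of wheel_c in the frame of tray between 0.042 and 0.148 m and y of wheel_c in the frame of tray between -0.06 and 0.06 m)))), for 0.2 s.
3. the third wheel has followed into the drawer, by itself (z of each of wheel_a, wheel_b, wheel_c in the frame of tray below 0.055 m and x of wheel_a in the frame of tray between 0.042 and 0.148 m and y of wheel_a in the frame of tray between -0.06 and 0.06 m and x of wheel_b in the frame of tray between 0.042 and 0.148 m and y of wheel_b in the frame of tray between -0.06 and 0.06 m and x of wheel_c in the frame of tray between 0.042 and 0.148 m and y of wheel_c in the frame of tray between -0.06 and 0.06 m), for 0.2 s.
At the end, for the whole second after the job is handed in: All three wheels lie at rest in the catch drawer under the slot (origins at least 20 mm below the deck surface, inside the drawer's outline), having dropped in one after the other, and the knob still stands (all of step 3 and linear speed of each of wheel_a, wheel_b, wheel_c below 0.02 m/s and angle between knob's own z axis and vertical below 0.2 rad); the robot touches nothing.
It fails at once if a wheel is lifted: its origin rises more than 8 mm above the deck (height (world z) of any of wheel_a, wheel_b, wheel_c above 0.083 m).
It fails at once if the knob is moved more than 15 mm or knocked over (distance of knob from where it was at the start of the episode above 0.015 m or angle between knob's own z axis and vertical above 0.35 rad).
It fails at once if the tin, caliper or gouge beside the tray is moved more than 15 mm (distance of any of wax_tin, caliper, gouge from where it was at the start of the episode above 0.015 m).
It also fails if it takes over 61 s, if anything falls off the work surface, if the arm or the gripper's body presses on something with over 40 N, if the wrist force passes 120 N, or if a joint passes its speed limit or range.

## Working session

There is one attempt and no reset: what is moved stays moved. The work goes in short steps, Python scripts to look and compute and a tool call to move; the robot and the scene stay as the last step left them, time stands still between calls to the robot, and variables do not carry over. Pictures are saved under pics/ and viewed, at most 10 in all, crops included, and the job is handed in when it is done.

Besides the shell and the picture viewer there is one more tool, called as name([rows], argument=value, ...), one row to a line, values as JSON. move_arm: Moves the arm, as the interface text tells. Its arguments: {"type":"object","properties":{"gripper":{"type":"array"},"linear":{"type":"array"},"twist":{"type":"array"},"squeeze":{"type":"number"}},"required":["gripper","linear","twist"]}

```bash
mkdir -p pics
python3 - <<'E'
from workcell import monitor, viewer, bot
import cv2
for n in ("top","side"):
    f=viewer.grab_frame(n); cv2.imwrite(f"pics/{n}0.png",f["img"][:,:,::-1]); print(n,f["K"],f["eye"],f["rotation"],[k for k in f])
s=monitor.observe(); print(s)
E
```

```text
top [[441.67402517   0.         287.11514106]
 [  0.         441.67402517 214.8591578 ]
 [  0.           0.           1.        ]] [0.39452837 0.01264474 0.82886407] [ 0.22684509  0.00241195 -1.55600596] ['img', 'K', 'eye', 'rotation']
side [[405.7539944    0.         281.03700091]
 [  0.         405.7539944  206.31707188]
 [  0.           0.           1.        ]] [ 0.49040454 -0.543637    0.61027202] [ 0.8266475  -0.01648793 -0.13622135] ['img', 'K', 'eye', 'rotation']
{'clock': 0.1, 'qpos': array([-1.29620771,  0.52195042, -0.03636018,  1.59993569,  0.02121006,
        1.02108363, -0.11280684]), 'qd': array([ 0.00088513, -0.00327924,  0.00031196, -0.00109753, -0.00011856,
        0.00098135, -0.0005629 ]), 'joint_efforts': array([ 5.04578784e-03, -9.28474975e+01,  1.98518582e+00, -3.70519781e+01,
        1.82178727e-02,  5.54630140e-03,  7.75765807e-05]), 'position': array([0.21116581, 0.5879377 , 0.23079088]), 'tool_rot': array([-3.14060268e+00,  6.05908310e-05,  2.79681963e+00]), 'force': array([ 0.07970747,  1.20798049, -0.32062446]), 'moment': array([ 0.01392366, -0.08376553,  0.00995933]), 'finger_force': 0.0, 'grip_width': 0.08542436679119521}
```

View pics/top0.png

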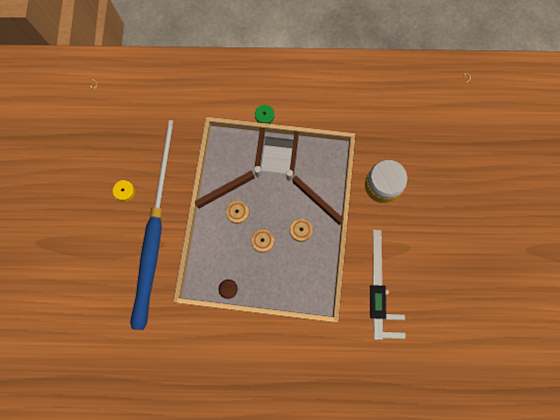

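View pics/side0.png

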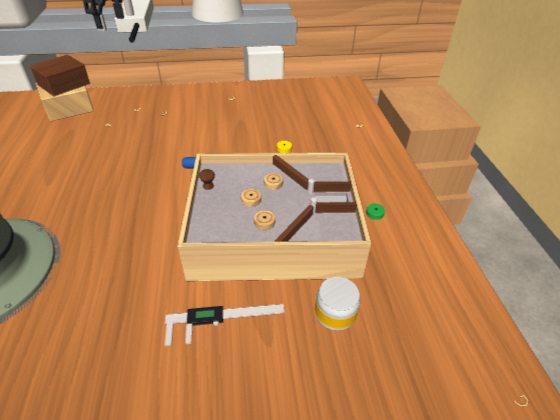

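The top view shows the three beech wheels at about (237,212), (263,240) and (302,230). The pins are near (257,170) and (290,174), the knob is at (228,289), and the tray's top corners are (209,119), (354,134), (337,320) and (176,301). The side view agrees. The green and yellow discs are decoys lying outside the tray.

```bash
cat > h.py <<'E'
from workcell import monitor, viewer, bot
import cv2, numpy as np
from scipy.spatial.transform import Rotation as R
def w(f,u,v,z):
    K=f["K"]; r=R.from_euler('xyz',f["rotation"]).as_matrix()
    d=r@np.array([(u-K[0,2])/K[0,0],-(v-K[1,2])/K[1,1],-1.])
    return (f["eye"]+d*(z-f["eye"][2])/d[2])[:2]
def wheels(f):
    """beech wheels' centres (pixels) in a top image: bright orange blobs of about disc size"""
    h=cv2.cvtColor(f["img"],cv2.COLOR_RGB2HSV)
    m=cv2.inRange(h,(8,60,150),(28,255,255))
    m=cv2.morphologyEx(m,cv2.MORPH_CLOSE,np.ones((5,5),np.uint8))
    n,_,st,c=cv2.connectedComponentsWithStats(m)
    return [(c[i],st[i,4]) for i in range(1,n) if 250<st[i,4]<700 and max(st[i,2:4])<32]
def fit(P,Q): # tray->world planar rigid
    a,b=P.mean(0),Q.mean(0); p,q=P-a,Q-b
    t=np.arctan2((p[:,0]*q[:,1]-p[:,1]*q[:,0]).sum(),(p*q).sum())
    M=np.array([[np.cos(t),-np.sin(t)],[np.sin(t),np.cos(t)]]); return t,M,b-M@a
E
python3 - <<'E'
from h import *
f=viewer.grab_frame("top")
px=[(209,119),(354,134),(337,320),(176,301),(257,169.5),(290,173.5)]
zs=[.097]*4+[.105]*2
P=np.array([(.15,.135),(.15,-.135),(-.18,-.135),(-.18,.135),(.06,.028),(.06,-.028)])
Q=np.array([w(f,*p,z) for p,z in zip(px,zs)])
t,M,b=fit(P,Q); print(t,b); print(1000*(P@M.T+b-Q)); np.savez('tray.npz',t=t,M=M,b=b)
for c,a in wheels(f):
    q=w(f,*c,.086); print(c,a,q,1000*M.T@(q-b))
q=w(f,228,289,.11);print('knob',1000*M.T@(q-b))
for p in [(237,212),(263,240),(302,230)]: print(1000*M.T@(w(f,*p,.089)-b))
print('gate',M@[.06,0]+b)
E
```

```text
-0.10350138441663491 [0.57891965 0.04642545]
[[ 4.4553993   5.79239686]
 [ 1.79076531 -3.7317048 ]
 [-4.74024171 -3.2050907 ]
 [-3.06972631  3.60891143]
 [ 0.45781127 -1.85896834]
 [ 1.10599213 -0.60554445]]
[12.98253275  7.86244541] 458 [0.9702329  0.55452065] [336.72443155 545.80532216]
[237.03960396 210.87871287] 404 [0.5717842  0.10371103] [-13.01581403  56.24180212]
[301.17761557 228.89781022] 411 [ 0.54160863 -0.00748584] [-31.5414087  -57.47763064]
[262.51674641 239.82535885] 418 [0.52169313 0.05824186] [-58.14110579   5.84071678]
knob [-148.06422544   48.642533  ]
[-15.66403974  55.58511366]
[-58.83413401   4.75077304]
[-33.87918662 -59.06333248]
gate [0.63859856 0.04022645]
```

Run:
```python
from h import *
f=viewer.grab_frame("top"); c=f["img"][110:328,165:365,::-1]
cv2.imwrite("pics/crop1.png",cv2.resize(c,None,fx=2.7,fy=2.7,interpolation=cv2.INTER_CUBIC))
```

```text
(no output)
```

View pics/crop1.png

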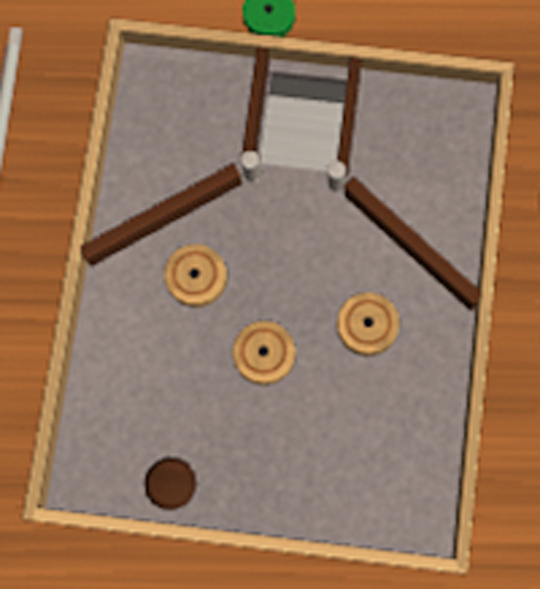

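The crop shows the outer board corners at crop pixels (111,19), (513,63), (468,573) and (25,519). The pin tops are at (250,158) and (338,170), and the axle holes at (194,273), (263,351) and (368,322).

Run:
```python
from h import *
f=viewer.grab_frame("top")
o=np.array([165,110])
px=np.array([(111,19),(513,63),(468,573),(25,519),(250,158),(338,170)])/2.7+o-.3
zs=[.097]*4+[.105]*2
P=np.array([(.15,.135),(.15,-.135),(-.18,-.135),(-.18,.135),(.06,.028),(.06,-.028)])
Q=np.array([w(f,*p,z) for p,z in zip(px,zs)])
t,M,b=fit(P,Q); print(t,b); print(1000*(P@M.T+b-Q)); np.savez('tray.npz',t=t,M=M,b=b)
for p in [(194,273),(263,351),(368,322)]:
    p=np.array(p)/2.7+o-.3; q=w(f,*p,.089); print(q,1000*M.T@(q-b))
p=np.array([171,483])/2.7+o-.3;print('knob',1000*M.T@(w(f,*p,.11)-b))
print('gate',M@[.06,0]+b)
```

```text
-0.10267215197476488 [0.57983359 0.04742587]
[[ 0.9670691   0.96774662]
 [ 0.97158379 -1.3411555 ]
 [-0.74330997 -0.73347461]
 [-0.76091049  1.25454538]
 [-0.9753647  -0.37207805]
 [ 0.54093226  0.22441615]]
[0.57117618 0.1041888 ] [-14.42956169  55.57668339]
[0.5213851  0.05875844] [-59.30219487   5.28238712]
[ 0.5409034  -0.00709599] [-33.13713416 -58.22477532]
knob [-148.17744484   47.7193185 ]
gate [0.63951762 0.04127636]
```

move_arm([
  [0, 0, 0],
  [0, 0, 0],
  [-2.6, -4.1, 0],
  [-2.6, -4.1, 0],
  [-2.6, -4.1, 0],
  [-2.6, -4.1, 0],
  [-2.6, -4.1, 0],
  [-2.6, -4.1, 0],
], gripper=[0.2, 0.2, 0.2, 0.2, 0.2, 0.2, 0.2, 0.2], twist=[-7, -6.9, 0, 0, 0, 0, 0, 0], squeeze=30)

```text
clock: 1.05
position: [0.3419, 0.3257, 0.2314]
tool_rot: [3.141, 0.0, 3.039]
force: [1.7, 0.3, -0.1]
grip_width: 0.0172
finger_force: 0.0
```

move_arm([
  [-2.6, -4.1, 0],
  [-2.6, -4.1, 0],
  [-2.6, -4.1, 0],
  [-2.6, -4.1, 0],
  [-2.6, -4.1, 0],
  [0, 0, 0],
  [0, 0, 0],
  [0, 0, 0],
], gripper=[0.2, 0.2, 0.2, 0.2, 0.2, 0.2, 0.2, 0.2], twist=[0, 0, 0, 0, 0, 0, 0, 0])

```text
clock: 1.85
position: [0.4494, 0.1112, 0.2313]
tool_rot: [3.141, -0.0, 3.04]
force: [-0.1, 0.8, -0.5]
grip_width: 0.0172
finger_force: 0.0
```

```bash
cat >> h.py <<'E'
def tip():
    s=monitor.observe(); T=np.load('tray.npz'); p=1000*T['M'].T@(s['position'][:2]-T['b'])
    y=np.degrees(s['tool_rot'][2]-T['t']); 
    print('t',round(s['clock'],2),'tip tray',p.round(1),'z',round(1000*s['position'][2],1),'yaw-tray',y.round(1),'gap',round(1000*s['grip_width'],1),'F',s['force'].round(1),'q',s['qpos'].round(2),'rp',s['tool_rot'][:2].round(3))
E
python3 -c "
from h import *
tip()"
```

```text
t 1.85 tip tray [-136.3   50.1] z 231.3 yaw-tray 180.1 gap 17.2 F [-0.1  0.8 -0.5] q [-0.44  0.27  0.08  2.01 -0.03  0.86  1.13] rp [ 3.141 -0.   ]
```

move_arm([
  [-1.6, -2.2, 0],
  [-1.6, -2.3, 0],
  [0, 0, 4],
  [0, 0, 4],
  [0, 0, 4],
  [0, 0, 2],
  [0, 0, 0.8],
  [0, 0, 0],
], gripper=[0.2, 0.2, 0.2, 0.2, 0.2, 0.2, 0.2, 0.2], twist=[0, 0, 0, 0, 0, 0, 0, 0])

```text
clock: 2.65
position: [0.4765, 0.0632, 0.0829]
tool_rot: [-3.141, -0.001, 3.041]
force: [-0.1, -0.3, 1.3]
grip_width: 0.0173
finger_force: 0.0
```

```bash
python3 -c "
from h import *
tip()
f=viewer.grab_frame('side');c=f['img'][140:270,170:380,::-1]
cv2.imwrite('pics/s2.png',cv2.resize(c,None,fx=3.5,fy=3.5,interpolation=cv2.INTER_CUBIC))"
```

```text
t 2.65 tip tray [-104.4    5.1] z 82.9 yaw-tray 180.1 gap 17.3 F [-0.1 -0.3  1.3] q [-0.31  0.54  0.08  2.09 -0.08  0.52  1.29] rp [-3.141e+00 -1.000e-03]
```

View pics/s2.png

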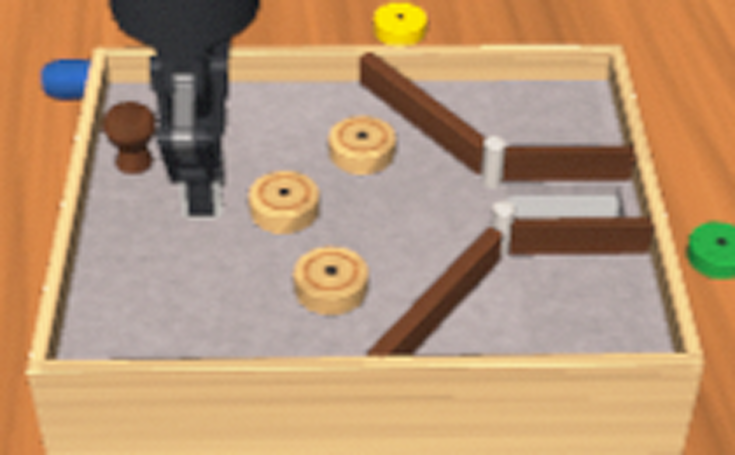

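The view shows the fingertips behind the middle wheel, clear of the knob.

move_arm([
  [0, 0, 0.4],
  [-0.6, 0, 0],
  [-0.8, 0, 0],
  [-1, 0, 0],
  [-1, 0, 0],
  [-1, -0.1, 0],
  [-1, -0.1, 0],
  [-1, -0.1, 0],
], gripper=[0.2, 0.2, 0.2, 0.2, 0.2, 0.2, 0.2, 0.2], twist=[0, 0, 0, 0, 0, 0, 0, 0])

```text
clock: 3.5
position: [0.5412, 0.0525, 0.0793]
tool_rot: [-3.142, -0.0, 3.039]
force: [-1.3, 1.6, 1.0]
grip_width: 0.0171
finger_force: 0.2
```

move_arm([
  [-1, -0.1, 0],
  [-1, -0.1, 0],
  [-1, 0, 0],
  [-0.6, 0, 0],
  [-0.4, 0, 0],
  [0, 0, 0],
  [0, 0, 0],
  [0, 0, 0],
], gripper=[0.2, 0.2, 0.2, 0.2, 0.2, 0.2, 0.2, 0.2], twist=[0, 0, 0, 0, 0, 0, 0, 0])

```text
clock: 4.3
position: [0.5796, 0.0468, 0.0793]
tool_rot: [-3.142, -0.0, 3.039]
force: [-0.1, -1.0, -0.4]
grip_width: 0.017
finger_force: 0.0
```

```bash
python3 -c "
from h import *
tip()
a=viewer.grab_frame('side')['img'][140:270,170:380,::-1]
b=viewer.grab_frame('top')['img'][120:250,170:380,::-1]
cv2.imwrite('pics/s3.png',cv2.resize(np.vstack([a,b]),None,fx=2.3,fy=2.3,interpolation=cv2.INTER_CUBIC))"
```

```text
t 4.3 tip tray [-0.1 -0.6] z 79.3 yaw-tray 180.0 gap 17.0 F [-0.1 -1.  -0.4] q [-0.24  0.66  0.08  1.84 -0.08  0.65  1.35] rp [-3.142 -0.   ]
```

View pics/s3.png

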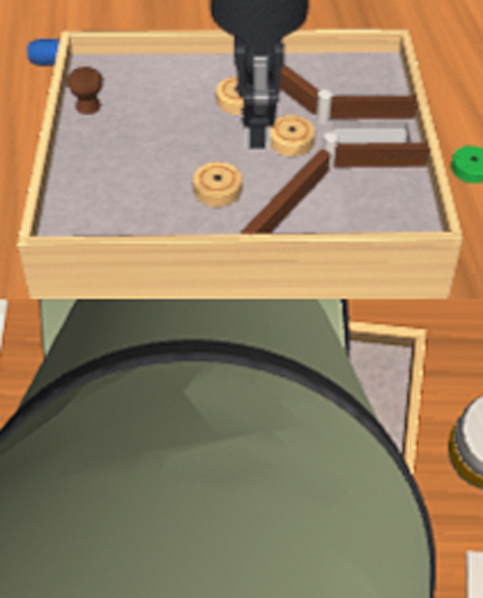

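The wheel sits in the fork just before the gate, with its hole at about (296.5,196) in the side view. The arm hides the top view.

```bash
cat >> h.py <<'E'
def sp(f,u,v,z):
    T=np.load('tray.npz'); return (1000*T['M'].T@(w(f,u,v,z)-T['b'])).round(1)
E
python3 -c "
from h import *
f=viewer.grab_frame('side')
for n,x,y,z in [('hole',291,129,.089),('C',217,178,.089),('pinL',324,93,.105),('pinR',331,137,.105)]:
    print(n,sp(f,170+x/2.3-.3,140+y/2.3-.3,z))
"
```

```text
hole [29.9 -1.6]
C [-33.1 -60.3]
pinL [59.4 26.8]
pinR [ 60.2 -30.3]
```

move_arm([
  [-0.4, 0, 0],
  [-0.6, 0, 0],
  [-0.6, 0, 0],
  [-0.6, 0, 0],
  [-0.6, 0, 0],
  [-0.6, 0, 0],
  [-0.6, 0, 0],
  [-0.2, 0, 0],
], gripper=[0.2, 0.2, 0.2, 0.2, 0.2, 0.2, 0.2, 0.2], twist=[0, 0, 0, 0, 0, 0, 0, 0])

```text
clock: 5.25
position: [0.6224, 0.0424, 0.0792]
tool_rot: [-3.142, 0.0, 3.039]
force: [-0.2, -0.0, -0.4]
grip_width: 0.017
finger_force: 0.0
```

move_arm([
  [0, 0, 0],
  [0, 0, 0],
], gripper=[0.2, 0.2], twist=[0, 0])

```text
clock: 5.45
position: [0.6215, 0.0425, 0.0792]
tool_rot: [-3.142, -0.0, 3.039]
force: [0.1, 1.0, -0.2]
grip_width: 0.0172
finger_force: 0.0
```

```bash
python3 -c "
from h import *
tip()
a=viewer.grab_frame('side')['img'][140:270,170:380,::-1]
b=viewer.grab_frame('wrist')['img'][:,:,::-1]
cv2.imwrite('pics/s4.png',np.vstack([cv2.resize(a,(420,260)),cv2.resize(b,(420,315))]))"
```

```text
t 5.45 tip tray [42.  -0.7] z 79.2 yaw-tray 180.0 gap 17.2 F [ 0.1  1.  -0.2] q [-0.22  0.71  0.08  1.72 -0.08  0.72  1.37] rp [-3.142 -0.   ]
```

View pics/s4.png

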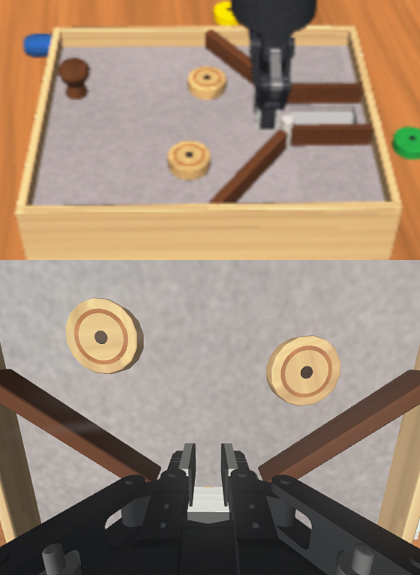

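The first wheel is off the deck and the other two haven't moved. Next I'll straddle the left wheel and drag it sideways to the centreline.

move_arm([
  [0.5, 0, 1e-09],
  [0, 0, -2.5],
  [0, 0, -2.5],
  [1.7, 1.9, 0],
  [1.7, 1.9, 0],
  [1.7, 1.8, 0],
  [0, 0, 0],
  [0, 0, 0],
], gripper=[0.2, 0.2, 0.61, 0.61, 0.61, 0.61, 0.61, 0.61], twist=[0, 0, 0, 0, 0, 0, 0, 0])

```text
clock: 6.35
position: [0.5714, 0.1041, 0.1295]
tool_rot: [-3.142, 0.0, 3.04]
force: [0.3, 0.3, -0.3]
grip_width: 0.0522
finger_force: 0.0
```

```bash
python3 -c "
from h import *
tip()
f=viewer.grab_frame('wrist')
cv2.imwrite('pics/s5.png',f['img'][:,:,::-1])"
```

```text
t 6.35 tip tray [-14.2  55.6] z 129.5 yaw-tray 180.1 gap 52.2 F [ 0.3  0.3 -0.3] q [-0.34  0.58  0.09  1.81 -0.07  0.75  1.25] rp [-3.142  0.   ]
```

View pics/s5.png

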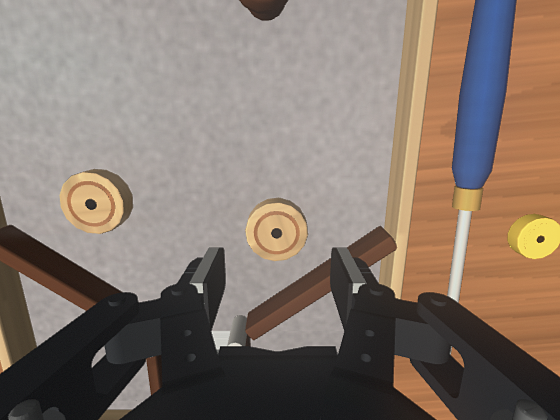

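The wrist view shows the left wheel at (277,232), centred between the fingers (columns 215 to 340).

move_arm([
  [0, 0, 2.5],
  [0, 0, 2],
  [0, 0, 0.8],
  [0, 0, 0],
  [0, -0.3, 0],
  [0, -0.5, 0],
  [0, -0.7, 0],
  [0, -0.7, 0],
], gripper=[0.61, 0.61, 0.61, 0.54, 0.54, 0.54, 0.54, 0.54], twist=[0, 0, 0, 0, 0, 0, 0, 0])

```text
clock: 7.2
position: [0.5697, 0.0812, 0.0768]
tool_rot: [3.142, 0.001, 3.039]
force: [0.3, -0.2, 0.3]
grip_width: 0.0461
finger_force: 0.1
```

move_arm([
  [0, -0.7, 0],
  [0, -0.7, 0],
  [0, -0.7, 0],
  [0, -0.6, 0],
  [0, -0.4, 0],
  [0, 0, 0],
  [0, 0, 0],
], gripper=[0.54, 0.54, 0.54, 0.54, 0.54, 0.54, 0.54], twist=[0, 0, 0, 0, 0, 0, 0])

```text
clock: 7.9
position: [0.5663, 0.0513, 0.0763]
tool_rot: [3.141, -0.0, 3.039]
force: [-1.0, -0.4, -0.3]
grip_width: 0.0461
finger_force: 0.0
```

```bash
python3 -c "
from h import *
tip()
a=viewer.grab_frame('side')['img'][140:270,170:380,::-1]
b=viewer.grab_frame('wrist')['img'][:,:,::-1]
cv2.imwrite('pics/s6.png',np.vstack([cv2.resize(a,(420,260)),cv2.resize(b,(420,315))]))"
```

```text
t 7.9 tip tray [-13.8   2.5] z 76.3 yaw-tray 180.0 gap 46.1 F [-1.  -0.4 -0.3] q [-0.24  0.65  0.07  1.87 -0.07  0.63  1.34] rp [ 3.141 -0.   ]
```

View pics/s6.png

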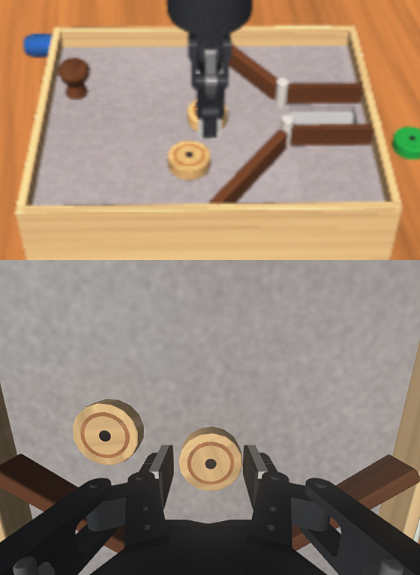

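The dragged wheel is between the pads, its hole at about (280,271) in the full wrist frame. The untouched right wheel shows at (140,233), which lets me check the calibration.

```bash
python3 -c "
from h import *
f=viewer.grab_frame('wrist')
print(sp(f,280,270.7,.089),sp(f,140,233.3,.089))
for c,a in wheels(f): print(c,a,sp(f,*c,.086))
"
```

```text
[-15.3   4.8] [-33.7 -57.6]
```

move_arm([
  [0, 0.2, 0],
  [0, 0, -1.5],
  [0, 0, -1.5],
  [2.2, 0, 0],
  [2.2, 0, 0],
  [0, 0, 0],
  [0, 0, 1.7],
  [0, 0, 1],
], gripper=[0.54, 0.54, 0.54, 0.4, 0.2, 0.2, 0.2, 0.2], twist=[0, 0, 0, 0, 0, 0, 0, 0])

```text
clock: 8.85
position: [0.5233, 0.0578, 0.0795]
tool_rot: [3.141, 0.001, 3.04]
force: [-0.4, -0.3, -0.1]
grip_width: 0.0169
finger_force: 0.0
```

```bash
python3 -c "
from h import *
tip()
f=viewer.grab_frame('side')
h=cv2.cvtColor(f['img'],cv2.COLOR_RGB2HSV)
for c,a in wheels(f): print(c,a,sp(f,*c,.086))
"
```

```text
t 8.85 tip tray [-57.3   4.5] z 79.5 yaw-tray 180.0 gap 16.9 F [-0.4 -0.3 -0.1] q [-0.27  0.59  0.07  1.98 -0.07  0.57  1.31] rp [3.141e+00 1.000e-03]
```

move_arm([
  [-0.6, 0, 0],
  [-0.6, 0, 0],
  [-0.8, -0.1, 0],
  [-0.8, -0.1, 0],
  [-0.8, -0.1, 0],
  [-0.8, -0.1, 0],
  [-0.8, -0.1, 0],
  [-0.6, 0, 0],
], gripper=[0.2, 0.2, 0.2, 0.2, 0.2, 0.2, 0.2, 0.2], twist=[0, 0, 0, 0, 0, 0, 0, 0])

```text
clock: 9.7
position: [0.5807, 0.0464, 0.0793]
tool_rot: [-3.142, 0.0, 3.039]
force: [0.2, 0.3, 1.2]
grip_width: 0.0168
finger_force: 0.2
```

move_arm([
  [-0.6, 0, 0],
  [-0.6, 0, 0],
  [-0.6, 0, 0],
  [-0.6, 0, 0],
  [-0.6, 0, 0],
  [-0.6, 0, 0],
  [-0.5, 0, 0],
], gripper=[0.2, 0.2, 0.2, 0.2, 0.2, 0.2, 0.2], twist=[0, 0, 0, 0, 0, 0, 0])

```text
clock: 10.4
position: [0.6212, 0.0425, 0.0793]
tool_rot: [-3.142, 0.0, 3.039]
force: [0.1, 0.2, 0.7]
grip_width: 0.017
finger_force: 0.1
```

move_arm([
  [0, 0, 0],
  [0, 0, 0],
], gripper=[0.2, 0.2], twist=[0, 0])

```text
clock: 10.6
position: [0.6206, 0.0425, 0.0792]
tool_rot: [-3.142, -0.0, 3.039]
force: [0.9, 0.1, -0.3]
grip_width: 0.0173
finger_force: 0.0
```

```bash
python3 -c "
from h import *
tip()
a=viewer.grab_frame('side')['img'][140:270,170:380,::-1]
b=viewer.grab_frame('wrist')['img'][:,:,::-1]
cv2.imwrite('pics/s7.png',np.vstack([cv2.resize(a,(420,260)),cv2.resize(b,(420,315))]))"
```

```text
t 10.6 tip tray [41.  -0.7] z 79.2 yaw-tray 180.0 gap 17.3 F [ 0.9  0.1 -0.3] q [-0.21  0.71  0.07  1.72 -0.07  0.71  1.36] rp [-3.142 -0.   ]
```

View pics/s7.png

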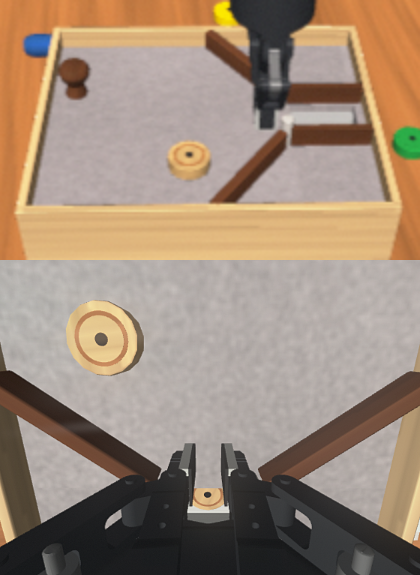

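One wheel shows through the gap at about (276,316) in the wrist frame. I'll work out whether it is on the deck or down in the drawer.

```bash
python3 -c "
from h import *
f=viewer.grab_frame('wrist')
for z in (.019,.033,.089): print(z,sp(f,276,316,z))
r=f['img'][290:345,230:325]; cv2.imwrite('pics/w8.png',cv2.resize(r[:,:,::-1],None,fx=6,fy=6,interpolation=cv2.INTER_CUBIC))
"
```

```text
0.019 [114.7  -0.7]
0.033 [104.9  -0.7]
0.089 [65.7 -0.4]
```

View pics/w8.png

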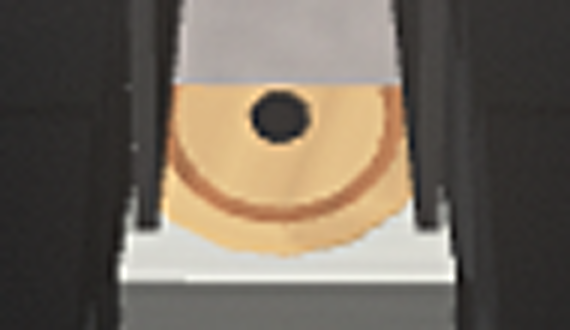

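The wheel is cut off by the deck's edge, so it lies in the drawer. The third wheel gets the same handling, mirrored, with numeric checks only.

move_arm([
  [0.5, 0, 0],
  [0, 0, -2.5],
  [0, 0, -2.5],
  [2.3, -1.9, 0],
  [2.3, -1.9, 0],
  [2.3, -1.9, 0],
  [0, 0, 0],
  [0, 0, 0],
], gripper=[0.2, 0.2, 0.61, 0.61, 0.61, 0.61, 0.61, 0.61], twist=[0, 0, 0, 0, 0, 0, 0, 0])

```text
clock: 11.55
position: [0.5411, -0.0067, 0.1297]
tool_rot: [3.141, 0.001, 3.039]
force: [0.2, 0.1, 0.3]
grip_width: 0.0523
finger_force: 0.0
```

```bash
cat >> h.py <<'E'
def holes():
    "dark axle holes ringed by beech in the wrist picture -> tray mm"
    f=viewer.grab_frame('wrist'); g=cv2.cvtColor(f['img'],cv2.COLOR_RGB2HSV)
    d=(g[:,:,2]<90).astype(np.uint8); be=cv2.inRange(g,(8,60,150),(28,255,255))>0
    n,l,st,c=cv2.connectedComponentsWithStats(d)
    for i in range(1,n):
        if 20<st[i,4]<500:
            m=cv2.dilate((l==i).astype(np.uint8),np.ones((7,7)))>0; m&=(l!=i)
            if be[m].mean()>.6: print('hole',c[i].round(1),st[i,4],'deck',sp(f,*c[i],.089),'drawer',sp(f,*c[i],.019))
E
python3 -c "
from h import *
tip();holes()"
```

```text
t 11.55 tip tray [-32.9 -57.8] z 129.7 yaw-tray 180.0 gap 52.3 F [0.2 0.1 0.3] q [-0.15  0.53  0.08  1.92 -0.06  0.7   1.43] rp [3.141e+00 1.000e-03]
hole [275.5 233.1] 77 deck [-33. -58.] drawer [ -7.  -58.4]
```

move_arm([
  [0, 0, 2.5],
  [0, 0, 2],
  [0, 0, 0.8],
  [0, 0, 0],
  [0, 0.3, 0],
  [0, 0.5, 0],
  [0, 0.7, 0],
  [0, 0.7, 0],
], gripper=[0.61, 0.61, 0.61, 0.54, 0.54, 0.54, 0.54, 0.54], twist=[0, 0, 0, 0, 0, 0, 0, 0])

```text
clock: 12.4
position: [0.5439, 0.0162, 0.0768]
tool_rot: [3.141, 0.001, 3.04]
force: [-0.0, 0.7, 0.7]
grip_width: 0.0459
finger_force: 0.1
```

move_arm([
  [0, 0.7, 0],
  [0, 0.7, 0],
  [0, 0.7, 0],
  [0, 0.7, 0],
  [0, 0.7, 0],
  [0, 0.4, 0],
  [0, 0, 0],
  [0, 0, 0],
], gripper=[0.54, 0.54, 0.54, 0.54, 0.54, 0.54, 0.54, 0.54], twist=[0, 0, 0, 0, 0, 0, 0, 0])

```text
clock: 13.2
position: [0.5475, 0.0539, 0.0763]
tool_rot: [-3.141, -0.0, 3.039]
force: [0.2, -0.5, -0.2]
grip_width: 0.046
finger_force: 0.0
```

```bash
python3 -c "
from h import *
tip();holes()"
```

```text
t 13.2 tip tray [-32.9   3.2] z 76.3 yaw-tray 180.0 gap 46.0 F [ 0.2 -0.5 -0.2] q [-0.26  0.62  0.07  1.92 -0.08  0.6   1.33] rp [-3.141 -0.   ]
hole [274.  272.1] 150 deck [-33.6   2.5] drawer [2.8 1.6]
```

move_arm([
  [0, -0.1, 0],
  [0, 0, -1.5],
  [0, 0, -1.5],
  [2.2, 0, 0],
  [2.2, 0, 0],
  [0, 0, 0],
  [0, 0, 1.7],
  [0, 0, 1],
], gripper=[0.54, 0.54, 0.54, 0.4, 0.2, 0.2, 0.2, 0.2], twist=[0, 0, 0, 0, 0, 0, 0, 0])

```text
clock: 14.05
position: [0.5039, 0.0574, 0.0787]
tool_rot: [-3.142, 0.0, 3.039]
force: [0.4, 0.2, 0.5]
grip_width: 0.0173
finger_force: 0.0
```

move_arm([
  [-0.6, 0, 0],
  [-0.6, 0, 0],
  [-1, -0.1, 0],
  [-1, -0.1, 0],
  [-1, -0.1, 0],
  [-1, 0, 0],
  [-1, 0, 0],
  [-0.8, 0, 0],
], gripper=[0.2, 0.2, 0.2, 0.2, 0.2, 0.2, 0.2, 0.2], twist=[0, 0, 0, 0, 0, 0, 0, 0])

```text
clock: 14.85
position: [0.5739, 0.0474, 0.0793]
tool_rot: [3.142, 0.0, 3.039]
force: [-0.6, 0.3, 0.2]
grip_width: 0.0171
finger_force: 0.1
```

```bash
python3 -c "
from h import *
tip();holes()"
```

```text
t 14.85 tip tray [-5.9 -0.6] z 79.3 yaw-tray 180.0 gap 17.1 F [-0.6  0.3  0.2] q [-0.24  0.65  0.07  1.85 -0.07  0.64  1.35] rp [3.142 0.   ]
hole [277.2 323.7] 121 deck [23.3  0.2] drawer [74.7  0.1]
```

Wheel at (23.3, 0.2), as predicted. Pushing the last 47 mm.

move_arm([
  [-0.5, 0, 0],
  [-0.6, 0, 0],
  [-0.6, 0, 0],
  [-0.6, 0, 0],
  [-0.6, 0, 0],
  [-0.6, 0, 0],
  [-0.6, 0, 0],
  [-0.6, 0, 0],
], gripper=[0.2, 0.2, 0.2, 0.2, 0.2, 0.2, 0.2, 0.2], twist=[0, 0, 0, 0, 0, 0, 0, 0])

```text
clock: 15.7
position: [0.6202, 0.0426, 0.0793]
tool_rot: [-3.142, -0.0, 3.039]
force: [-0.3, 0.2, 0.5]
grip_width: 0.0172
finger_force: 0.1
```

move_arm([
  [0, 0, 0],
  [0, 0, 0],
  [0.5, 0, 0],
  [0, 0, -3],
  [0, 0, -4],
  [1, 0, -4],
  [1, 0, 0],
  [0, 0, 0],
], gripper=[0.2, 0.2, 0.2, 0.2, 0.2, 0.2, 0.2, 0.2], twist=[0, 0, 0, 0, 0, 0, 0, 0])

```text
clock: 16.5
position: [0.5939, 0.0455, 0.1902]
tool_rot: [3.141, 0.001, 3.04]
force: [-0.7, 0.6, 0.1]
grip_width: 0.0175
finger_force: 0.0
```

```bash
python3 -c "
from h import *
tip();holes()
f=viewer.grab_frame('side'); print(wheels(f))
h=cv2.cvtColor(f['img'],cv2.COLOR_RGB2HSV); m=cv2.inRange(h,(8,60,150),(28,255,255))
print('beech px over deck/slot', (m[175:235,225:352]>0).sum()); ys,xs=np.nonzero(m[175:235,225:352]); print(xs.mean()+225 if len(xs) else 0, ys.mean()+175 if len(ys) else 0)
"
```

```text
t 16.5 tip tray [14.2 -0.5] z 190.2 yaw-tray 180.0 gap 17.5 F [-0.7  0.6  0.1] q [-0.24  0.52  0.1   1.73 -0.06  0.89  1.35] rp [3.141e+00 1.000e-03]
hole [551.7 192.6] 25 deck [  2.  222.2] drawer [ 18.1 286.1]
hole [277.8 265.9] 25 deck [66.9  0.9] drawer [101.7   1.1]
[]
beech px over deck/slot 16
347.875 178.125
```

move_arm([
  [0, 3, -4],
  [0, 4.5, 0],
  [0, 4.5, 0],
  [0, 4.5, 0],
  [0, 4.5, 0],
  [0, 4.5, 0],
  [0, 4.5, 0],
  [0, 0, 0],
], gripper=[0.2, 0.2, 0.2, 0.2, 0.2, 0.2, 0.2, 0.2], twist=[0, 0, 0, 0, 0, 0, 0, 0])

```text
clock: 17.4
position: [0.6234, 0.3508, 0.2265]
tool_rot: [3.14, -0.003, 3.046]
force: [-0.6, -0.2, -0.9]
grip_width: 0.0174
finger_force: 0.0
```

```bash
python3 -c "
from h import *
tip()
f=viewer.grab_frame('top')
m=cv2.inRange(cv2.cvtColor(f['img'],cv2.COLOR_RGB2HSV),(8,60,150),(28,255,255))[132:310,205:335]
n,l,st,c=cv2.connectedComponentsWithStats(m)
for i in range(1,n):
  if st[i,4]>8:
    p=c[i]+[205,132]; print(p.round(1),st[i].tolist(),'deck',sp(f,*p,.086),'drawer',sp(f,*p,.019))
g=cv2.cvtColor(f['img'],cv2.COLOR_RGB2GRAY); print(g[270:305:4,215:245:3]) 
"
```

```text
t 17.4 tip tray [ 12.3 306.3] z 226.5 yaw-tray 180.4 gap 17.4 F [-0.6 -0.2 -0.9] q [-0.64  0.68  0.07  1.33 -0.05  1.13  0.92] rp [ 3.14e+00 -3.00e-03]
[205.5 136.7] [0, 0, 3, 13, 23] deck [115.7 131.1] drawer [142.4 147.8]
[325.6 132.6] [107, 0, 23, 3, 42] deck [148.6 -82.7] drawer [178.4 -85.4]
[277.3 163.7] [61, 22, 23, 20, 338] deck [79.9 -3.5] drawer [103.4   1. ]
[228.6 306.5] [0, 169, 67, 9, 300] deck [-175.9   45.9] drawer [-175.5   54.9]
[[132 131 135 127 134 134 134 127 133 129]
 [136 134 131 131 128 137 136 134 136 130]
 [133 134 127 140 125 140 133 129 126 130]
 [133 131  73  49  58  60  43 144 132 127]
 [135 120  47  51  52  53  54  42 130 133]
 [133 109  55  54  57  58  58  45 130 125]
 [135 129  30  58  58  61  57 115 125 126]
 [132 134 139 107  60  89 130 138 136 132]
 [124 107 132 131 133 132 132 125 132 130]]
```

```bash
python3 -c "
from h import *
print(bot.job_done())"
```

```text
the job is handed in; nothing more can be done
None
```

I pushed the three wheels one at a time through the gate and handed the job in at about 17.5 s. The last camera readings show the deck clear, a wheel in the drawer and the knob in place, but only one wheel is visible through the slot, and no verdict came back.

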